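Gather a speaker's parts into the repair caddy

TASK

Gather the four parts of the portable speaker under repair into the caddy: the two-cell battery pack, the larger loudspeaker driver, the control board and the volume knob, each lying flat and right side up on the floor of the pocket made for it (larger rectangular pocket for the pack, smaller rectangular for the board, larger round for the driver, smaller round for the knob). Set them down, do not drop them. Leave the three-cell pack and the smaller driver where they lie: they belong to other jobs.

Things in the scene. Friction and masses are not known exactly. Their poses are not given: they have to be found in the camera images.
- pack_two: Battery pack to gather: two amber-wrapped round cells side by side, lying flat, with a white paper band across. 65 mm long (x), 36.8 mm wide (y), 18.4 mm high, flat-sided when gripped; about 95 g. Origin: centre of the underside, on the table; z up.
- driver_large: Loudspeaker driver to gather, the larger of the two: black cone up, round steel rim 50 mm across from 10 to 19 mm above its underside (dust cap to 20 mm), over a narrower round magnet 38 mm across on which it stands; about 85 g. Origin: centre of the underside; z up.
- board: Control board to gather: a green circuit board with a socket and two push buttons on a black block-shaped plastic carrier, 56 mm long (x), 26 mm wide (y); carrier 16 mm high, 20 mm with the parts on top; about 35 g. Origin: centre of the underside; z up.
- knob: Volume knob to gather: a plain ribbed aluminium cylinder 30 mm across and 20 mm high with a short dark pointer line on top; about 30 g. Origin: centre of the underside; z up.
- pack_three: Look-alike, to be left alone: a battery pack like the other but with three cells, 65 mm long (x), 55 mm wide (y), 18.4 mm high. Origin: centre of the underside; z up.
- driver_small: Look-alike, to be left alone: a loudspeaker driver like the other but only 36 mm across, 20 mm high. Origin: centre of the underside; z up.
- pocket_pack: Fixed grey square insert 94 x 94 x 8 mm, one of 4 set 2 x 2 (96 mm pitch, order varies) in a fixed black caddy 204 mm square, wall tops 14 mm over the table. Larger rectangular pocket, 82 (x) x 54 mm (y), for the two-cell pack, lengthwise. Pocket centred, white-floored. Origin: centre of the insert's underside, 4 mm over the table; pocket floor 3 mm, rim 8 mm above it; z up.
- pocket_driver: Fixed grey square insert 94 x 94 x 8 mm, one of 4 set 2 x 2 (96 mm pitch, order varies) in a fixed black caddy 204 mm square, wall tops 14 mm over the table. Larger round pocket, 67 mm across, for the large driver. Pocket centred, white-floored. Origin: centre of the insert's underside, 4 mm over the table; pocket floor 3 mm, rim 8 mm above it; z up.
- pocket_board: Fixed grey square insert 94 x 94 x 8 mm, one of 4 set 2 x 2 (96 mm pitch, order varies) in a fixed black caddy 204 mm square, wall tops 14 mm over the table. Smaller rectangular pocket, 73 (x) x 43 mm (y), for the control board, lengthwise. Pocket centred, white-floored. Origin: centre of the insert's underside, 4 mm over the table; pocket floor 3 mm, rim 8 mm above it; z up.
- pocket_knob: Fixed grey square insert 94 x 94 x 8 mm, one of 4 set 2 x 2 (96 mm pitch, order varies) in a fixed black caddy 204 mm square, wall tops 14 mm over the table. Smaller round pocket, 47 mm across, for the volume knob. Pocket centred, white-floored. Origin: centre of the insert's underside, 4 mm over the table; pocket floor 3 mm, rim 8 mm above it; z up.
Mind the look-alikes: they are no part of the job. Leave any blue or green look-alike of the driver_large alone.

How it is judged:
By the outcome, as a careful person would: the job done as asked, in the order asked, and still so for the second after the job is handed in, with the robot touching nothing.
It also fails if it takes over 115 s, if anything falls off the work surface, if the arm or the gripper's body presses on something with over 40 N, if the wrist force passes 120 N, or if a joint passes its speed limit or range.

ROBOT

A 6-joint arm with a two-finger parallel gripper is mounted at the origin on the work surface. World frame = base frame: x ahead of the robot, y to its left, z up, the work surface at z = 0. Lengths are in mm, angles in rad, forces in N, time in s.
With the tool pointing down it reaches from about 350 to 850 mm from the base axis. Payload 8.1 kg.
Tool frame: the origin (TCP) lies on the centre line of the jaws, within the pads' length; the fingertips stand 14 mm ahead of it and the grasp point (between the pads) lies 5 mm behind it; z points along the fingers, y is the line along which they close (so a half turn about z gives the same grasp; the last joint's range is limited). The gripper opens to 93 mm and grips with 3 to 60 N. Pads are 15 mm wide; open, the fingers measure 128 mm over their backs; the gripper's body (75 mm by 188 mm) begins 65 mm behind the grasp point.
Start: joints at [-1.342, 0.13, 1.488, -0, 1.523, -0.085], TCP at [185.225, -570.699, 232.635] pointing down, gripper open.
Joint ranges: [-2.96, 2.96], [-0.89, 2.26], [0.02, 2.5], [-1.34, 4.48], [0, 2.73], [-2.66, 2.66]. Speed limits (rad/s): [2.39, 2.39, 2.79, 3.14, 3.14, 3.14].

INTERFACE

Orientations are given as a unit quaternion [w, x, y, z].
In Python, from cell import status, cams, ctrl gives the robot as it stands.
- The arm moves only by the tool send_rows, never from a script. Its argument "commands" is a list of rows, each an object of numbers: "jaw": the opening, from 0 (shut) to 1 (fully open); "tx", "ty", "tz": the shift along the tool's x, y, z each as a share of 100 mm, from -1 to 1; "turn": the turn about the tool's z as a share of 45 degrees, from -1 to 1. In form: [{"jaw": .., "tx": .., "ty": .., "tz": .., "turn": ..}, ...]. A call has 1 to 20 rows; each row is the pose to reach, as a shift and turn from the pose commanded when the call began, along the tool's axes at that moment; what a row does not reach only later rows make up. A row lasts 1/8 s, in which the tool goes at most 62.5 mm and 10.7 degrees, less where a joint would pass 70% of its speed; a pose out of reach is approached as far as the arm can. A call with a number of a shift or a turn outside -1 to 1 is refused whole. A call with a gripper value outside its range is refused whole. The fingers move at their own pace and stop on an object; "newtons" is the grip in N (left out, the last holds). Time passes only in rows, so rows that repeat a pose let the fingers close. It gives the time, the measured TCP pose, the force, the opening and the grip force at its end, in the units of the state.
- status.get_obs(): the state, without advancing time (a new reading comes with each control period).
- cams.capture(name): name is "scene" or "top"; returns the picture (400x640x3 uint8, red, green, blue); there is no depth.
- cams.camera_model(name): a dict with "K" (3x3 intrinsics, pixels), "extrinsics" (4x4, takes a point from world to camera coordinates). Camera axes: x right, y down, z forward; pixel columns grow to the right and rows downward; lengths in mm; the calibration is good to about 2 mm. A picture is of the moment at which its call begins. camera_model takes no time and is no camera call.
- ctrl.finish_job(): hands the job in; it is judged then, once.
The state is a dict: "time_s": time; "qpos": joint angles; "qvel": joint speeds; "joint_efforts": joint torques, N m; "eef_pos": TCP position; "ee_rot": TCP orientation; "contact_force": force on the tool from outside, world axes, zero at the start; "torque": the same for the moment, N m; "gripper_width": finger opening in mm; "gripper_force": force on a finger pad.
Only numpy, scipy, OpenCV 4.12 (cv2) and the standard library are available. Lean on these libraries where they do the work, as an engineer would, in place of code of your own. Each camera call takes 0.05 s, during which the arm holds its last target. There are 200 camera calls.

## Working session

There is one attempt and no reset: what is moved stays moved. The work goes in short steps, Python scripts to look and compute and a tool call to move; the robot and the scene stay as the last step left them, time stands still between calls to the robot, and variables do not carry over. Pictures are saved under pics/ and viewed, at most 14 in all, crops included, and the job is handed in when it is done.

Besides the shell and the picture viewer there is one more tool, called after "Emit:" as a command line: name --argument value ..., lists and objects as JSON in quotes. send_rows: Moves the arm, as the interface text tells. Its arguments: {"type":"object","properties":{"commands":{"type":"array"},"newtons":{"type":"number"}},"required":["commands"]}

```bash
mkdir -p pics; ls
python3 - <<'E'
from cell import status,cams,ctrl
import cv2,numpy as np
o=status.get_obs();print({k:np.round(v,3).tolist() for k,v in o.items()})
for n in("top","scene"):
    cv2.imwrite(f"pics/{n}0.png",cams.capture(n)[:,:,::-1]);m=cams.camera_model(n);print(n,np.round(m["K"],1).tolist(),np.round(m["extrinsics"],3).tolist())
E
```

```text
pics
{'time_s': 0.0, 'qpos': [-1.342, 0.131, 1.489, -0.0, 1.523, -0.085], 'qvel': [0.0, -0.001, -0.0, 0.0, -0.001, -0.001], 'joint_efforts': [-0.003, -55.985, -49.176, 0.077, 0.035, -0.0], 'eef_pos': [185.079, -570.171, 231.598], 'ee_rot': [-0.001, 0.988, 0.156, -0.0], 'contact_force': [-0.593, -0.534, 0.182], 'torque': [0.045, -0.008, -0.009], 'gripper_force': 0.0, 'gripper_width': 92.892}
top [[414.9, 0.0, 326.5], [0.0, 414.9, 202.2], [0.0, 0.0, 1.0]] [[-0.0, -1.0, 0.01, -2.687], [-0.989, -0.001, -0.151, 551.751], [0.151, -0.01, -0.989, 799.233], [0.0, 0.0, 0.0, 1.0]]
scene [[415.9, 0.0, 325.4], [0.0, 415.9, 197.1], [0.0, 0.0, 1.0]] [[-0.185, 0.983, -0.008, 74.923], [0.729, 0.131, -0.672, -387.698], [-0.659, -0.13, -0.741, 1273.769], [0.0, 0.0, 0.0, 1.0]]
```

View pics/top0.png

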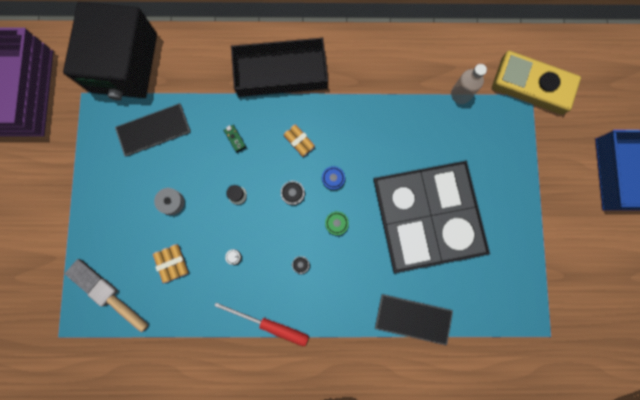

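View pics/scene0.png

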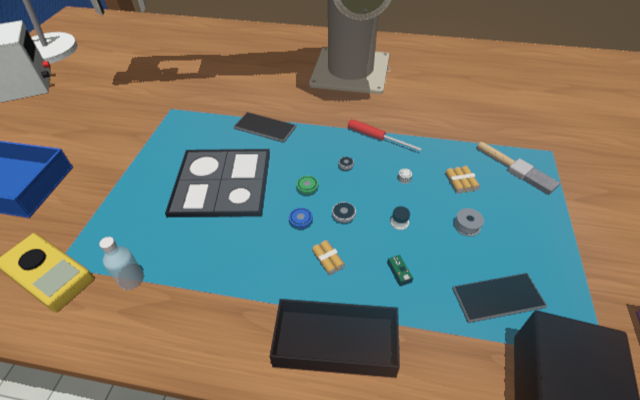

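Top view: pack_two at about (299,140), board (235,138), pack_three (170,263), and the caddy centred near (431,216). Driver candidates are silver (292,193), blue (333,179), green (337,224) and small (301,265). Knob candidates are (236,194), (233,257) and (169,202). I'll enlarge to tell them apart.

Run:
```python
import cv2
t=cv2.imread("pics/top0.png");s=cv2.imread("pics/scene0.png")
cv2.imwrite("pics/top_c.png",cv2.resize(t[115:285,145:355],None,fx=3.5,fy=3.5,interpolation=cv2.INTER_CUBIC))
cv2.imwrite("pics/sc_c.png",cv2.resize(s[145:290,280:490],None,fx=3.8,fy=3.8,interpolation=cv2.INTER_CUBIC))
```

```text
(no output)
```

View pics/top_c.png

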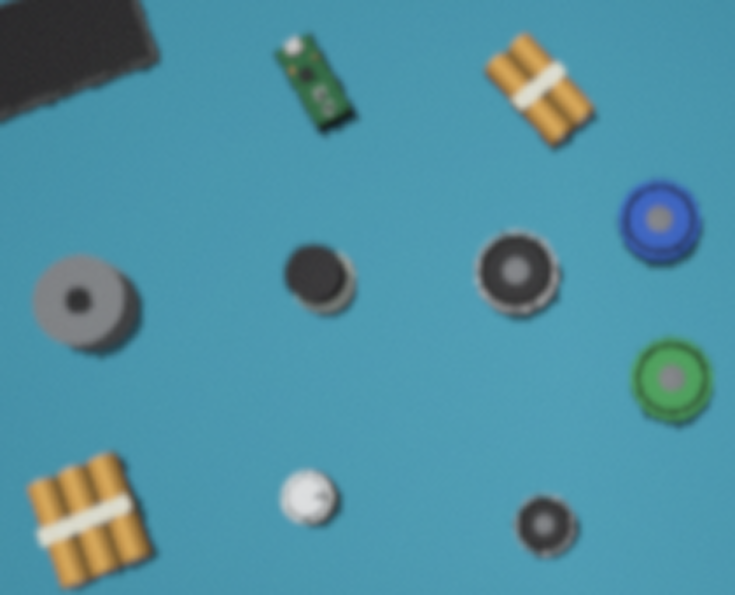

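View pics/sc_c.png

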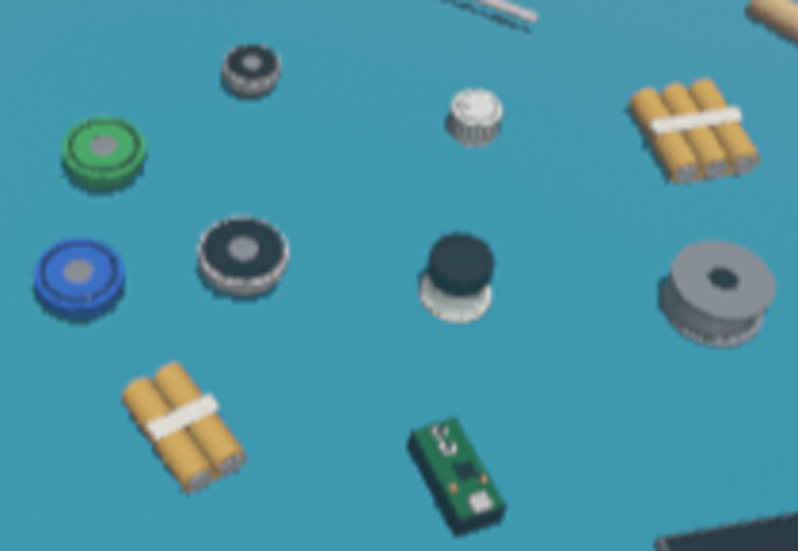

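The knob is at top (233,257): ribbed, silver-white, with a pointer line. The others there are a black-topped stub on a white base (236,194) and a grey spool (169,202). driver_large is at (292,193): black cone, steel rim, clearly larger than (301,265), and not the blue or green one. pack_two is at (299,140), with two cells.

Next I'll triangulate the heights and segment for centres and yaw.

```bash
cat > h.py <<'E'
import cv2,numpy as np
from cell import status,cams
M={n:cams.camera_model(n) for n in("top","scene")}
def P(n): return np.array(M[n]["K"])@np.array(M[n]["extrinsics"])[:3]
def tri(a,b):
    X=cv2.triangulatePoints(P("top"),P("scene"),np.float64(a),np.float64(b));return (X[:3]/X[3]).ravel()
def plane(n,uv,z):
    p=P(n);H=np.c_[p[:,:2],p[:,2]*z+p[:,3]]
    return cv2.perspectiveTransform(np.float64(uv).reshape(-1,1,2),np.linalg.inv(H)).reshape(-1,2)
def rect(n,mask,z):
    c=max(cv2.findContours(mask.astype(np.uint8),cv2.RETR_EXTERNAL,cv2.CHAIN_APPROX_NONE)[0],key=cv2.contourArea)
    w=plane(n,c.reshape(-1,2),z);(x,y),(a,b),t=cv2.minAreaRect(w.astype(np.float32))
    if a<b:a,b,t=b,a,t+90
    m=cv2.moments(w.astype(np.float32).reshape(-1,1,2))
    return np.round([x,y,a,b,(t+90)%180-90,m["m10"]/m["m00"],m["m01"]/m["m00"]],1).tolist()
E
python3 - <<'E'
from h import *
T=lambda x,y:(145+(x+.5)/3.5-.5,115+(y+.5)/3.5-.5)
S=lambda x,y:(280+(x+.5)/3.8-.5,145+(y+.5)/3.8-.5)
for n,a,b in[("pack",(540,85),(183,416)),("driver",(516,270),(243,248)),("board chip",(306,74),(465,470)),("board sock",(293,45),(481,500)),("knob",(308,497),(475,107)),("small",(544,525),(252,61))]:
    print(n,np.round(tri(T(*a),S(*b)),1),np.round(plane("top",[T(*a)],19),1),np.round(plane("scene",[S(*b)],19),1))
t=cv2.imread("pics/top0.png");hsv=cv2.cvtColor(t,cv2.COLOR_BGR2HSV)
s=cv2.imread("pics/scene0.png")
def box(m,x0,y0,x1,y1):
    r=np.zeros_like(m);r[y0:y1,x0:x1]=m[y0:y1,x0:x1];return r
fg=~((hsv[...,0]>90)&(hsv[...,0]<105)&(hsv[...,1]>110))
amb=(hsv[...,0]<30)|(t.min(2)>130)
grn=(hsv[...,0]>40)&(hsv[...,0]<85)
print("pack",rect("top",box(fg&(t[...,2]>110),280,120,320,160),14))
print("board fg",rect("top",box(fg,220,120,250,156),12),"green",rect("top",box(grn,220,120,250,156),16))
print("driver fg",rect("top",box(fg,275,177,309,209),16))
print("knob",rect("top",box(t.min(2)>140,220,245,246,270),20))
for n,im,bs in(("top",t,[(388,182,419,213),(430,166,466,212),(392,216,435,268),(438,212,480,256)]),("scene",s,[(185,152,222,181),(228,150,262,182),(180,180,213,213),(225,185,255,206)])):
    for b in bs: print(n,rect(n,box(im.min(2)>125,*b),7))
E
```

```text
pack [690.7  57.   21.3] [[691.7  55.9]] [[688.9  58. ]]
driver [576.5  69.9  22.4] [[577.3  69.1]] [[573.4  70.5]]
board chip [697.3 198.7  21.5] [[698.3 198.3]] [[695.4 199.9]]
board sock [714.7 206.8  24.1] [[716.6 206.9]] [[711.1 208.5]]
knob [442.7 188.7  22. ] [[442.9 188.5]] [[439.3 189.8]]
small [426.5  51.8  22.2] [[426.7  51. ]] [[422.8  52.4]]
pack [692.6, 56.7, 67.4, 38.8, 41.8, 692.1, 57.0]
board fg [697.2, 195.9, 61.4, 24.9, 30.2, 696.8, 195.6] green [694.4, 194.2, 55.9, 23.2, 30.2, 694.1, 193.9]
driver fg [576.4, 69.5, 53.3, 50.3, 0.4, 576.8, 69.1]
knob [444.1, 189.7, 28.4, 28.4, -88.2, 443.4, 189.6]
top [566.4, -165.1, 47.5, 46.8, -1.4, 566.8, -165.1]
top [585.3, -259.6, 76.0, 44.7, 10.8, 585.2, -259.6]
top [472.6, -183.4, 84.9, 56.1, 10.8, 472.6, -183.5]
top [491.3, -277.3, 66.9, 66.7, -46.5, 491.0, -277.8]
scene [486.2, -277.8, 66.4, 65.9, 67.3, 486.1, -277.7]
scene [467.6, -183.2, 79.2, 55.5, 10.4, 467.6, -183.2]
scene [580.7, -259.5, 72.3, 44.1, 10.9, 580.7, -259.3]
scene [562.6, -164.4, 46.9, 44.9, -79.8, 562.4, -164.7]
```

Triangulated heights are 21–22 mm against the stated 18–20, which fits a 2 mm calibration, and the sizes match. The targets, averaged over both views, are:

| Item | x, y (mm) | Yaw (deg) |
|---|---|---|
| pack | (690.5, 57) | 41.8 |
| driver | (575, 70) | – |
| board | (692.5, 195) | 30.2 |
| knob | (441.5, 190) | – |
| pocket for pack | (470, -183.3) | 10.8 |
| pocket for driver | (488.8, -277.7) | – |
| pocket for board | (583, -259.5) | 10.8 |
| pocket for knob | (564.5, -165) | – |

The fingertips must stay above the rims, so I'll grip 8 mm above each part's underside, with TCP z at 22. First I turn the tool to world axes, then travel.

Emit:
send_rows --commands '[{"jaw": 0.65,"tx": 0,"ty": 0,"tz": 0,"turn": 0.2},{"jaw": 0.65,"tx": 0,"ty": 0,"tz": 0,"turn": 0.4},{"jaw": 0.65,"tx": 0,"ty": 0,"tz": 0,"turn": 0.4},{"jaw": 0.65,"tx": 0,"ty": 0,"tz": 0,"turn": 0.4}]' --newtons 25

```text
time_s: 0.6
eef_pos: [185.2, -570.5, 232.4]
ee_rot: [-0.0, 1.0, 0.002, -0.0]
contact_force: [-0.2, -0.1, -0.4]
gripper_width: 61.3
gripper_force: 0.0
```

Emit:
send_rows --commands '[{"jaw": 0.65,"tx": 0.36,"ty": -0.45,"tz": 0,"turn": 0},{"jaw": 0.65,"tx": 0.72,"ty": -0.9,"tz": 0,"turn": 0},{"jaw": 0.65,"tx": 0.72,"ty": -0.9,"tz": 0,"turn": 0},{"jaw": 0.65,"tx": 0.72,"ty": -0.9,"tz": 0,"turn": 0}]'

```text
time_s: 1.1
eef_pos: [257.3, -480.9, 232.9]
ee_rot: [0.0, 1.0, 0.001, -0.0]
contact_force: [-0.3, -0.1, -0.0]
gripper_width: 60.2
gripper_force: 0.0
```

Frame confirmed. Continuing.

Emit:
send_rows --commands '[{"jaw": 0.65,"tx": 0.36,"ty": -0.45,"tz": 0,"turn": 0},{"jaw": 0.65,"tx": 0.72,"ty": -0.9,"tz": 0,"turn": 0},{"jaw": 0.65,"tx": 0.72,"ty": -0.9,"tz": 0,"turn": 0}]'

```text
time_s: 1.48
eef_pos: [330.6, -389.5, 232.8]
ee_rot: [-0.0, 1.0, 0.002, 0.0]
contact_force: [0.1, -0.9, 0.1]
gripper_width: 60.4
gripper_force: 0.0
```

Emit:
send_rows --commands '[{"jaw": 0.65,"tx": 0.36,"ty": -0.45,"tz": 0,"turn": 0},{"jaw": 0.65,"tx": 0.72,"ty": -0.9,"tz": 0,"turn": 0},{"jaw": 0.65,"tx": 0.72,"ty": -0.9,"tz": 0,"turn": 0}]'

```text
time_s: 1.85
eef_pos: [402.5, -300.0, 232.7]
ee_rot: [-0.0, 1.0, 0.002, 0.0]
contact_force: [-0.1, -0.3, 0.0]
gripper_width: 60.3
gripper_force: 0.0
```

Emit:
send_rows --commands '[{"jaw": 0.65,"tx": 0.36,"ty": -0.45,"tz": 0,"turn": 0},{"jaw": 0.65,"tx": 0.72,"ty": -0.9,"tz": 0,"turn": 0},{"jaw": 0.65,"tx": 0.72,"ty": -0.9,"tz": 0,"turn": 0}]'

```text
time_s: 2.22
eef_pos: [474.4, -210.4, 232.5]
ee_rot: [-0.0, 1.0, 0.001, -0.0]
contact_force: [-0.6, -0.1, -0.6]
gripper_width: 60.4
gripper_force: 0.0
```

Emit:
send_rows --commands '[{"jaw": 0.65,"tx": 0.36,"ty": -0.45,"tz": 0,"turn": 0},{"jaw": 0.65,"tx": 0.72,"ty": -0.9,"tz": 0,"turn": 0},{"jaw": 0.65,"tx": 0.72,"ty": -0.9,"tz": 0,"turn": 0}]'

```text
time_s: 2.6
eef_pos: [546.4, -121.0, 232.3]
ee_rot: [0.0, 1.0, 0.001, -0.0]
contact_force: [-0.4, -0.3, -1.3]
gripper_width: 60.7
gripper_force: 0.0
```

Emit:
send_rows --commands '[{"jaw": 0.65,"tx": 0.36,"ty": -0.45,"tz": 0,"turn": 0},{"jaw": 0.65,"tx": 0.72,"ty": -0.9,"tz": 0,"turn": 0},{"jaw": 0.65,"tx": 0.72,"ty": -0.9,"tz": 0,"turn": 0}]'

```text
time_s: 2.98
eef_pos: [618.4, -31.5, 231.6]
ee_rot: [0.0, 1.0, 0.001, -0.001]
contact_force: [-0.4, -0.2, -0.7]
gripper_width: 60.4
gripper_force: 0.0
```

Emit:
send_rows --commands '[{"jaw": 0.65,"tx": 0.36,"ty": -0.45,"tz": 0.5,"turn": -0.23},{"jaw": 0.65,"tx": 0.73,"ty": -0.88,"tz": 1,"turn": -0.46},{"jaw": 0.65,"tx": 0.73,"ty": -0.88,"tz": 1,"turn": -0.69},{"jaw": 0.65,"tx": 0.73,"ty": -0.88,"tz": 1,"turn": -0.93},{"jaw": 0.65,"tx": 0.73,"ty": -0.88,"tz": 1,"turn": -0.93},{"jaw": 0.65,"tx": 0.73,"ty": -0.88,"tz": 1,"turn": -0.93}]'

```text
time_s: 3.72
eef_pos: [690.7, 54.6, 133.3]
ee_rot: [0.0, 0.935, 0.354, 0.0]
contact_force: [-0.3, 0.8, 0.6]
gripper_width: 60.6
gripper_force: 0.0
```

Emit:
send_rows --commands '[{"jaw": 0.65,"tx": 0,"ty": 0,"tz": 0.4,"turn": 0},{"jaw": 0.65,"tx": 0,"ty": 0,"tz": 0.8,"turn": 0},{"jaw": 0.65,"tx": 0,"ty": 0,"tz": 0.8,"turn": 0},{"jaw": 0.65,"tx": 0,"ty": 0,"tz": 0.8,"turn": 0}]'

```text
time_s: 4.22
eef_pos: [691.4, 56.5, 54.7]
ee_rot: [0.0, 0.934, 0.356, 0.001]
contact_force: [0.2, 0.3, 0.3]
gripper_width: 60.5
gripper_force: 0.0
```

Run:
```python
from h import *
s=cams.capture("scene")[:,:,::-1];t=cams.capture("top")[:,:,::-1]
f=lambda im,y,x:cv2.resize(im[y:y+120,x:x+100],None,fx=4,fy=4,interpolation=cv2.INTER_CUBIC)
cv2.imwrite("pics/hover.png",np.hstack([f(s,180,275),f(t,85,250)]))
```

```text
(no output)
```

View pics/hover.png

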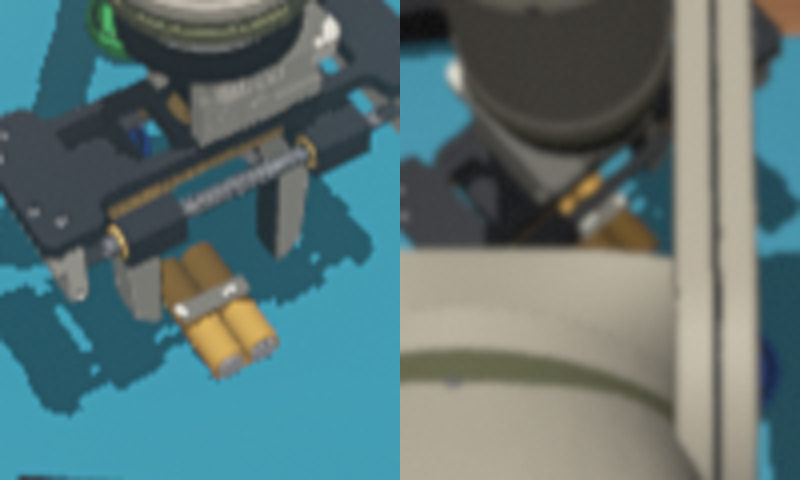

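The scene crop shows the open fingers, left tip about (145,318) and right about (287,255), straddling the pack and lined up with its sides. I'll descend to TCP 22 and grip.

Emit:
send_rows --commands '[{"jaw": 0.65,"tx": 0,"ty": 0,"tz": 0.2,"turn": 0},{"jaw": 0.65,"tx": 0,"ty": 0,"tz": 0.32,"turn": 0},{"jaw": 0.65,"tx": 0,"ty": 0,"tz": 0.32,"turn": 0},{"jaw": 0.65,"tx": 0,"ty": 0,"tz": 0.32,"turn": 0},{"jaw": 0.3,"tx": 0,"ty": 0,"tz": 0.32,"turn": 0},{"jaw": 0.3,"tx": 0,"ty": 0,"tz": 0.32,"turn": 0},{"jaw": 0.3,"tx": 0,"ty": 0,"tz": 0.32,"turn": 0},{"jaw": 0.3,"tx": 0,"ty": 0,"tz": 0.32,"turn": 0},{"jaw": 0.3,"tx": 0,"ty": 0,"tz": 0.32,"turn": 0},{"jaw": 0.3,"tx": 0,"ty": 0,"tz": 0.32,"turn": 0}]' --newtons 25

```text
time_s: 5.58
eef_pos: [690.7, 57.1, 21.0]
ee_rot: [0.0, 0.934, 0.357, 0.0]
contact_force: [-0.5, -0.0, 4.0]
gripper_width: 36.6
gripper_force: 25.0
```

Emit:
send_rows --commands '[{"jaw": 0.3,"tx": 0,"ty": 0,"tz": -0.2,"turn": 0},{"jaw": 0.3,"tx": 0,"ty": 0,"tz": -0.5,"turn": 0},{"jaw": 0.3,"tx": 0,"ty": 0,"tz": -0.8,"turn": 0.15},{"jaw": 0.3,"tx": 0,"ty": 0,"tz": -0.8,"turn": 0.35},{"jaw": 0.3,"tx": 0,"ty": 0,"tz": -0.8,"turn": 0.55},{"jaw": 0.3,"tx": 0,"ty": 0,"tz": -0.8,"turn": 0.75},{"jaw": 0.3,"tx": 0,"ty": 0,"tz": -0.8,"turn": 0.93},{"jaw": 0.3,"tx": 0,"ty": 0,"tz": -0.8,"turn": 0.93},{"jaw": 0.3,"tx": 0,"ty": 0,"tz": -0.8,"turn": 0.93}]'

```text
time_s: 6.7
eef_pos: [690.6, 57.1, 101.2]
ee_rot: [-0.0, 1.0, 0.001, 0.0]
contact_force: [0.2, 0.1, -1.0]
gripper_width: 36.4
gripper_force: 25.0
```

Emit:
send_rows --commands '[{"jaw": 0.3,"tx": -0.15,"ty": 0.15,"tz": 0,"turn": 0},{"jaw": 0.3,"tx": -0.4,"ty": 0.45,"tz": 0,"turn": 0},{"jaw": 0.3,"tx": -0.65,"ty": 0.7,"tz": 0,"turn": 0},{"jaw": 0.3,"tx": -0.73,"ty": 0.8,"tz": 0,"turn": 0},{"jaw": 0.3,"tx": -0.73,"ty": 0.8,"tz": 0,"turn": 0}]'

```text
time_s: 7.32
eef_pos: [617.6, -23.2, 101.1]
ee_rot: [-0.0, 1.0, -0.0, 0.0]
contact_force: [0.7, 0.3, -1.2]
gripper_width: 36.3
gripper_force: 25.0
```

Emit:
send_rows --commands '[{"jaw": 0.3,"tx": -0.15,"ty": 0.15,"tz": 0,"turn": 0},{"jaw": 0.3,"tx": -0.4,"ty": 0.45,"tz": 0,"turn": 0},{"jaw": 0.3,"tx": -0.65,"ty": 0.7,"tz": 0,"turn": 0},{"jaw": 0.3,"tx": -0.73,"ty": 0.8,"tz": 0,"turn": 0},{"jaw": 0.3,"tx": -0.73,"ty": 0.8,"tz": 0,"turn": 0}]'

```text
time_s: 7.95
eef_pos: [545.2, -102.7, 101.0]
ee_rot: [-0.0, 1.0, -0.0, 0.001]
contact_force: [-0.5, -0.6, -1.0]
gripper_width: 36.5
gripper_force: 25.0
```

Emit:
send_rows --commands '[{"jaw": 0.3,"tx": -0.15,"ty": 0.15,"tz": 0,"turn": 0},{"jaw": 0.3,"tx": -0.4,"ty": 0.45,"tz": 0,"turn": -0.12},{"jaw": 0.3,"tx": -0.65,"ty": 0.7,"tz": 0,"turn": -0.24},{"jaw": 0.3,"tx": -0.74,"ty": 0.8,"tz": 0,"turn": -0.24},{"jaw": 0.3,"tx": -0.74,"ty": 0.8,"tz": 0,"turn": -0.24},{"jaw": 0.3,"tx": -0.74,"ty": 0.8,"tz": 0,"turn": -0.24},{"jaw": 0.3,"tx": -0.74,"ty": 0.8,"tz": 0,"turn": -0.24}]'

```text
time_s: 8.82
eef_pos: [471.0, -182.1, 100.7]
ee_rot: [-0.0, 0.996, 0.094, 0.0]
contact_force: [0.0, -0.6, -1.1]
gripper_width: 36.7
gripper_force: 25.0
```

Emit:
send_rows --commands '[{"jaw": 0.3,"tx": -0.01,"ty": 0.01,"tz": 0.3,"turn": 0},{"jaw": 0.3,"tx": -0.01,"ty": 0.01,"tz": 0.55,"turn": 0},{"jaw": 0.3,"tx": -0.01,"ty": 0.01,"tz": 0.65,"turn": 0},{"jaw": 0.3,"tx": -0.01,"ty": 0.01,"tz": 0.69,"turn": 0},{"jaw": 0.3,"tx": -0.01,"ty": 0.01,"tz": 0.7,"turn": 0},{"jaw": 0.3,"tx": -0.01,"ty": 0.01,"tz": 0.7,"turn": 0},{"jaw": 0.3,"tx": -0.01,"ty": 0.01,"tz": 0.7,"turn": 0}]'

```text
time_s: 9.7
eef_pos: [470.1, -184.3, 31.4]
ee_rot: [0.0, 0.996, 0.094, 0.001]
contact_force: [0.1, -0.8, -1.4]
gripper_width: 36.2
gripper_force: 25.0
```

Emit:
send_rows --commands '[{"jaw": 0.3,"tx": 0,"ty": 0,"tz": 0.01,"turn": 0},{"jaw": 0.3,"tx": 0,"ty": 0,"tz": 0.015,"turn": 0},{"jaw": 0.3,"tx": 0,"ty": 0,"tz": 0.02,"turn": 0},{"jaw": 0.3,"tx": 0,"ty": 0,"tz": 0.02,"turn": 0},{"jaw": 0.3,"tx": 0,"ty": 0,"tz": 0.02,"turn": 0}]'

```text
time_s: 10.32
eef_pos: [469.6, -184.0, 28.6]
ee_rot: [-0.0, 0.996, 0.094, -0.0]
contact_force: [-0.3, 0.5, -0.8]
gripper_width: 36.5
gripper_force: 25.0
```

Emit:
send_rows --commands '[{"jaw": 0.3,"tx": 0,"ty": 0,"tz": 0.005,"turn": 0},{"jaw": 0.3,"tx": 0,"ty": 0,"tz": 0.01,"turn": 0},{"jaw": 0.3,"tx": 0,"ty": 0,"tz": 0.01,"turn": 0},{"jaw": 0.3,"tx": 0,"ty": 0,"tz": 0.01,"turn": 0}]'

```text
time_s: 10.82
eef_pos: [469.6, -184.0, 28.0]
ee_rot: [-0.0, 0.996, 0.094, 0.0]
contact_force: [-3.3, 1.2, 5.4]
gripper_width: 36.7
gripper_force: 25.0
```

Contact at about 6 N, with the pack on the floor. Release, rise, and go to the driver.

Emit:
send_rows --commands '[{"jaw": 0.42,"tx": 0,"ty": 0,"tz": 0,"turn": 0},{"jaw": 0.5,"tx": 0,"ty": 0,"tz": 0,"turn": 0},{"jaw": 0.5,"tx": 0,"ty": 0,"tz": 0,"turn": 0},{"jaw": 0.5,"tx": 0,"ty": 0,"tz": -0.1,"turn": 0},{"jaw": 0.5,"tx": 0,"ty": 0,"tz": -0.4,"turn": 0},{"jaw": 0.68,"tx": 0,"ty": 0,"tz": -0.75,"turn": 0.24},{"jaw": 0.68,"tx": 0,"ty": 0,"tz": -0.75,"turn": 0.24},{"jaw": 0.68,"tx": 0,"ty": 0,"tz": -0.75,"turn": 0.24}]'

```text
time_s: 11.82
eef_pos: [469.5, -184.0, 102.7]
ee_rot: [0.0, 1.0, 0.001, 0.0]
contact_force: [-0.5, 0.2, -0.1]
gripper_width: 63.1
gripper_force: 0.0
```

Emit:
send_rows --commands '[{"jaw": 0.68,"tx": 0.17,"ty": -0.42,"tz": 0,"turn": 0},{"jaw": 0.68,"tx": 0.35,"ty": -0.85,"tz": 0,"turn": 0},{"jaw": 0.68,"tx": 0.35,"ty": -0.85,"tz": 0,"turn": 0},{"jaw": 0.68,"tx": 0.35,"ty": -0.85,"tz": 0,"turn": 0}]'

```text
time_s: 12.32
eef_pos: [503.7, -99.0, 101.6]
ee_rot: [-0.0, 1.0, 0.001, -0.001]
contact_force: [0.3, 0.4, 0.2]
gripper_width: 63.0
gripper_force: 0.0
```

Emit:
send_rows --commands '[{"jaw": 0.68,"tx": 0.17,"ty": -0.42,"tz": 0,"turn": 0},{"jaw": 0.68,"tx": 0.35,"ty": -0.85,"tz": 0,"turn": 0},{"jaw": 0.68,"tx": 0.35,"ty": -0.85,"tz": 0,"turn": 0},{"jaw": 0.68,"tx": 0.35,"ty": -0.85,"tz": 0,"turn": 0}]'

```text
time_s: 12.82
eef_pos: [539.0, -15.2, 102.1]
ee_rot: [0.0, 1.0, -0.0, -0.001]
contact_force: [-0.8, -0.8, -0.7]
gripper_width: 63.2
gripper_force: 0.0
```

Emit:
send_rows --commands '[{"jaw": 0.68,"tx": 0.17,"ty": -0.42,"tz": 0,"turn": 0},{"jaw": 0.68,"tx": 0.35,"ty": -0.84,"tz": 0,"turn": 0},{"jaw": 0.68,"tx": 0.35,"ty": -0.84,"tz": 0.3,"turn": 0},{"jaw": 0.68,"tx": 0.35,"ty": -0.84,"tz": 0.4,"turn": 0},{"jaw": 0.68,"tx": 0.35,"ty": -0.84,"tz": 0.4,"turn": 0},{"jaw": 0.68,"tx": 0.35,"ty": -0.84,"tz": 0.4,"turn": 0}]'

```text
time_s: 13.58
eef_pos: [575.1, 69.0, 63.6]
ee_rot: [0.0, 1.0, -0.001, 0.001]
contact_force: [0.0, 0.2, 0.8]
gripper_width: 63.5
gripper_force: 0.0
```

Run:
```python
from h import *
s=cams.capture("scene")[:,:,::-1]
f=lambda im,y,x:cv2.resize(im[y:y+120,x:x+130],None,fx=3,fy=3,interpolation=cv2.INTER_CUBIC)
cv2.imwrite("pics/drv.png",np.hstack([f(s,130,280),f(s,120,155)]))
```

```text
(no output)
```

View pics/drv.png

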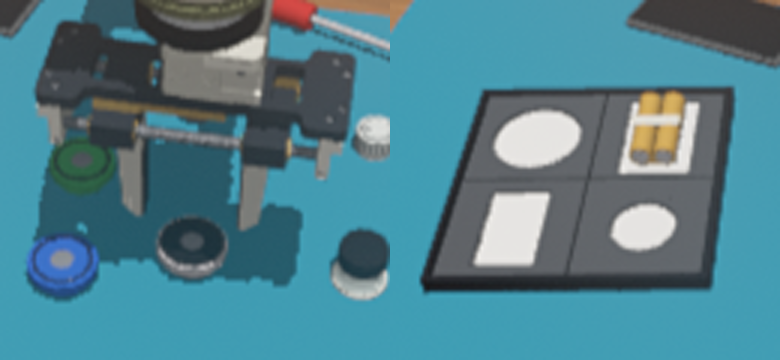

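The pack lies flat in its pocket, crop (655,125). The fingers straddle the driver at (192,243), clear of blue and green. Descend and grip.

Emit:
send_rows --commands '[{"jaw": 0.68,"tx": 0,"ty": 0,"tz": 0.2,"turn": 0},{"jaw": 0.68,"tx": 0,"ty": 0,"tz": 0.35,"turn": 0},{"jaw": 0.68,"tx": 0,"ty": 0,"tz": 0.41,"turn": 0},{"jaw": 0.68,"tx": 0,"ty": 0,"tz": 0.41,"turn": 0},{"jaw": 0.68,"tx": 0,"ty": 0,"tz": 0.41,"turn": 0},{"jaw": 0.45,"tx": 0,"ty": 0,"tz": 0.41,"turn": 0},{"jaw": 0.45,"tx": 0,"ty": 0,"tz": 0.41,"turn": 0},{"jaw": 0.45,"tx": 0,"ty": 0,"tz": 0.41,"turn": 0},{"jaw": 0.45,"tx": 0,"ty": 0,"tz": 0.41,"turn": 0},{"jaw": 0.45,"tx": 0,"ty": 0,"tz": 0.41,"turn": 0}]'

```text
time_s: 14.88
eef_pos: [575.1, 70.0, 22.1]
ee_rot: [-0.0, 1.0, -0.0, 0.0]
contact_force: [0.7, 0.4, 3.9]
gripper_width: 48.9
gripper_force: 25.0
```

Emit:
send_rows --commands '[{"jaw": 0.45,"tx": 0,"ty": 0,"tz": -0.15,"turn": 0},{"jaw": 0.45,"tx": 0,"ty": 0,"tz": -0.45,"turn": 0},{"jaw": 0.45,"tx": 0,"ty": 0,"tz": -0.7,"turn": 0},{"jaw": 0.45,"tx": 0,"ty": 0,"tz": -0.8,"turn": 0},{"jaw": 0.45,"tx": 0,"ty": 0,"tz": -0.8,"turn": 0}]'

```text
time_s: 15.5
eef_pos: [575.1, 70.0, 102.3]
ee_rot: [-0.0, 1.0, -0.0, 0.001]
contact_force: [0.2, -0.6, -1.9]
gripper_width: 49.2
gripper_force: 25.0
```

Emit:
send_rows --commands '[{"jaw": 0.45,"tx": -0.04,"ty": 0.15,"tz": 0,"turn": 0},{"jaw": 0.45,"tx": -0.1,"ty": 0.45,"tz": 0,"turn": 0},{"jaw": 0.45,"tx": -0.19,"ty": 0.75,"tz": 0,"turn": 0},{"jaw": 0.45,"tx": -0.22,"ty": 0.87,"tz": 0,"turn": 0},{"jaw": 0.45,"tx": -0.22,"ty": 0.87,"tz": 0,"turn": 0}]'

```text
time_s: 16.12
eef_pos: [552.0, -17.7, 101.0]
ee_rot: [-0.0, 1.0, -0.001, -0.001]
contact_force: [0.1, 0.0, -0.8]
gripper_width: 49.2
gripper_force: 25.0
```

Emit:
send_rows --commands '[{"jaw": 0.45,"tx": -0.04,"ty": 0.15,"tz": 0,"turn": 0},{"jaw": 0.45,"tx": -0.1,"ty": 0.45,"tz": 0,"turn": 0},{"jaw": 0.45,"tx": -0.19,"ty": 0.75,"tz": 0,"turn": 0},{"jaw": 0.45,"tx": -0.22,"ty": 0.87,"tz": 0,"turn": 0},{"jaw": 0.45,"tx": -0.22,"ty": 0.87,"tz": 0,"turn": 0}]'

```text
time_s: 16.75
eef_pos: [530.6, -104.3, 101.6]
ee_rot: [-0.0, 1.0, -0.001, 0.0]
contact_force: [0.5, 0.1, -1.4]
gripper_width: 49.0
gripper_force: 25.0
```

Emit:
send_rows --commands '[{"jaw": 0.45,"tx": -0.04,"ty": 0.15,"tz": 0,"turn": 0},{"jaw": 0.45,"tx": -0.1,"ty": 0.45,"tz": 0,"turn": 0},{"jaw": 0.45,"tx": -0.19,"ty": 0.75,"tz": 0,"turn": 0},{"jaw": 0.45,"tx": -0.22,"ty": 0.87,"tz": 0,"turn": 0},{"jaw": 0.45,"tx": -0.22,"ty": 0.87,"tz": 0,"turn": 0}]'

```text
time_s: 17.38
eef_pos: [508.6, -191.3, 101.6]
ee_rot: [-0.0, 1.0, -0.001, 0.0]
contact_force: [0.1, 1.2, -0.4]
gripper_width: 49.1
gripper_force: 25.0
```

Emit:
send_rows --commands '[{"jaw": 0.45,"tx": -0.04,"ty": 0.15,"tz": 0,"turn": 0},{"jaw": 0.45,"tx": -0.1,"ty": 0.45,"tz": 0,"turn": 0},{"jaw": 0.45,"tx": -0.19,"ty": 0.75,"tz": 0,"turn": 0},{"jaw": 0.45,"tx": -0.21,"ty": 0.87,"tz": 0,"turn": 0},{"jaw": 0.45,"tx": -0.21,"ty": 0.87,"tz": 0,"turn": 0},{"jaw": 0.45,"tx": -0.21,"ty": 0.87,"tz": 0,"turn": 0},{"jaw": 0.45,"tx": -0.21,"ty": 0.87,"tz": 0,"turn": 0}]'

```text
time_s: 18.25
eef_pos: [487.8, -277.0, 101.6]
ee_rot: [-0.0, 1.0, 0.0, -0.0]
contact_force: [0.4, 0.9, -0.6]
gripper_width: 49.5
gripper_force: 25.0
```

Emit:
send_rows --commands '[{"jaw": 0.45,"tx": 0.01,"ty": 0,"tz": 0.3,"turn": 0},{"jaw": 0.45,"tx": 0.01,"ty": 0,"tz": 0.55,"turn": 0},{"jaw": 0.45,"tx": 0.01,"ty": 0,"tz": 0.66,"turn": 0},{"jaw": 0.45,"tx": 0.01,"ty": 0,"tz": 0.7,"turn": 0},{"jaw": 0.45,"tx": 0.01,"ty": 0,"tz": 0.71,"turn": 0},{"jaw": 0.45,"tx": 0.01,"ty": 0,"tz": 0.71,"turn": 0},{"jaw": 0.45,"tx": 0.01,"ty": 0,"tz": 0.71,"turn": 0}]'

```text
time_s: 19.12
eef_pos: [489.0, -278.3, 31.4]
ee_rot: [0.0, 1.0, -0.0, 0.001]
contact_force: [-0.4, -0.6, -1.3]
gripper_width: 49.3
gripper_force: 25.0
```

Emit:
send_rows --commands '[{"jaw": 0.45,"tx": 0,"ty": 0,"tz": 0.005,"turn": 0},{"jaw": 0.45,"tx": 0,"ty": 0,"tz": 0.01,"turn": 0},{"jaw": 0.45,"tx": 0,"ty": 0,"tz": 0.015,"turn": 0},{"jaw": 0.45,"tx": 0,"ty": 0,"tz": 0.015,"turn": 0},{"jaw": 0.45,"tx": 0,"ty": 0,"tz": 0.015,"turn": 0}]'

```text
time_s: 19.75
eef_pos: [488.5, -278.0, 29.2]
ee_rot: [0.0, 1.0, -0.0, -0.0]
contact_force: [-0.8, -0.2, 0.5]
gripper_width: 49.5
gripper_force: 25.0
```

Emit:
send_rows --commands '[{"jaw": 0.45,"tx": 0,"ty": 0,"tz": 0.005,"turn": 0},{"jaw": 0.45,"tx": 0,"ty": 0,"tz": 0.01,"turn": 0},{"jaw": 0.45,"tx": 0,"ty": 0,"tz": 0.01,"turn": 0},{"jaw": 0.45,"tx": 0,"ty": 0,"tz": 0.01,"turn": 0}]'

```text
time_s: 20.25
eef_pos: [488.6, -278.0, 29.1]
ee_rot: [0.0, 1.0, -0.0, -0.0]
contact_force: [-4.2, 2.9, 10.9]
gripper_width: 49.4
gripper_force: 25.0
```

Seated (about 11 N). Release and go to the board.

Emit:
send_rows --commands '[{"jaw": 0.56,"tx": 0,"ty": 0,"tz": 0,"turn": 0},{"jaw": 0.61,"tx": 0,"ty": 0,"tz": 0,"turn": 0},{"jaw": 0.61,"tx": 0,"ty": 0,"tz": 0,"turn": 0},{"jaw": 0.61,"tx": 0,"ty": 0,"tz": -0.1,"turn": 0},{"jaw": 0.61,"tx": 0,"ty": 0,"tz": -0.4,"turn": 0},{"jaw": 0.61,"tx": 0,"ty": 0,"tz": -0.75,"turn": 0},{"jaw": 0.55,"tx": 0,"ty": 0,"tz": -0.75,"turn": 0},{"jaw": 0.55,"tx": 0,"ty": 0,"tz": -0.75,"turn": 0}]'

```text
time_s: 21.25
eef_pos: [488.5, -277.9, 103.2]
ee_rot: [0.0, 1.0, -0.0, 0.0]
contact_force: [0.2, -0.4, 0.4]
gripper_width: 51.8
gripper_force: 0.0
```

Emit:
send_rows --commands '[{"jaw": 0.55,"tx": 0.2,"ty": -0.47,"tz": 0,"turn": 0},{"jaw": 0.55,"tx": 0.41,"ty": -0.95,"tz": 0,"turn": 0},{"jaw": 0.55,"tx": 0.41,"ty": -0.95,"tz": 0,"turn": 0},{"jaw": 0.55,"tx": 0.41,"ty": -0.95,"tz": 0,"turn": 0}]'

```text
time_s: 21.75
eef_pos: [528.8, -182.8, 102.0]
ee_rot: [-0.0, 1.0, 0.0, -0.001]
contact_force: [-0.2, 0.2, 0.1]
gripper_width: 51.0
gripper_force: 0.0
```

Emit:
send_rows --commands '[{"jaw": 0.55,"tx": 0.2,"ty": -0.47,"tz": 0,"turn": 0},{"jaw": 0.55,"tx": 0.41,"ty": -0.95,"tz": 0,"turn": 0},{"jaw": 0.55,"tx": 0.41,"ty": -0.95,"tz": 0,"turn": 0},{"jaw": 0.55,"tx": 0.41,"ty": -0.95,"tz": 0,"turn": 0}]'

```text
time_s: 22.25
eef_pos: [570.0, -89.2, 102.6]
ee_rot: [0.0, 1.0, -0.0, -0.001]
contact_force: [0.1, 0.1, 0.5]
gripper_width: 51.1
gripper_force: 0.0
```

Emit:
send_rows --commands '[{"jaw": 0.55,"tx": 0.2,"ty": -0.47,"tz": 0,"turn": 0},{"jaw": 0.55,"tx": 0.41,"ty": -0.95,"tz": 0,"turn": 0},{"jaw": 0.55,"tx": 0.41,"ty": -0.95,"tz": 0,"turn": 0},{"jaw": 0.55,"tx": 0.41,"ty": -0.95,"tz": 0,"turn": 0}]'

```text
time_s: 22.75
eef_pos: [611.1, 5.3, 102.7]
ee_rot: [0.0, 1.0, -0.001, -0.0]
contact_force: [-0.4, -0.0, 0.0]
gripper_width: 51.6
gripper_force: 0.0
```

Emit:
send_rows --commands '[{"jaw": 0.55,"tx": 0.2,"ty": -0.47,"tz": 0,"turn": 0},{"jaw": 0.55,"tx": 0.41,"ty": -0.95,"tz": 0,"turn": 0},{"jaw": 0.55,"tx": 0.41,"ty": -0.95,"tz": 0,"turn": 0},{"jaw": 0.55,"tx": 0.41,"ty": -0.95,"tz": 0,"turn": 0}]'

```text
time_s: 23.25
eef_pos: [652.3, 100.0, 102.8]
ee_rot: [0.0, 1.0, -0.001, -0.0]
contact_force: [-0.1, 0.4, 0.1]
gripper_width: 51.6
gripper_force: 0.0
```

Emit:
send_rows --commands '[{"jaw": 0.55,"tx": 0.2,"ty": -0.47,"tz": 0,"turn": -0.2},{"jaw": 0.55,"tx": 0.4,"ty": -0.93,"tz": 0,"turn": -0.4},{"jaw": 0.55,"tx": 0.4,"ty": -0.93,"tz": 0.2,"turn": -0.6},{"jaw": 0.55,"tx": 0.4,"ty": -0.93,"tz": 0.35,"turn": -0.67},{"jaw": 0.55,"tx": 0.4,"ty": -0.93,"tz": 0.4,"turn": -0.67},{"jaw": 0.55,"tx": 0.4,"ty": -0.93,"tz": 0.4,"turn": -0.67},{"jaw": 0.55,"tx": 0.4,"ty": -0.93,"tz": 0.4,"turn": -0.67}]'

```text
time_s: 24.12
eef_pos: [693.4, 194.2, 64.3]
ee_rot: [0.0, 0.966, 0.259, 0.001]
contact_force: [-0.1, 0.1, -0.5]
gripper_width: 51.0
gripper_force: 0.0
```

Run:
```python
from h import *
s=cams.capture("scene")[:,:,::-1]
f=lambda im,y,x:cv2.resize(im[y:y+120,x:x+130],None,fx=3,fy=3,interpolation=cv2.INTER_CUBIC)
cv2.imwrite("pics/brd.png",np.hstack([f(s,185,335),f(s,120,155)]))
```

```text
(no output)
```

View pics/brd.png

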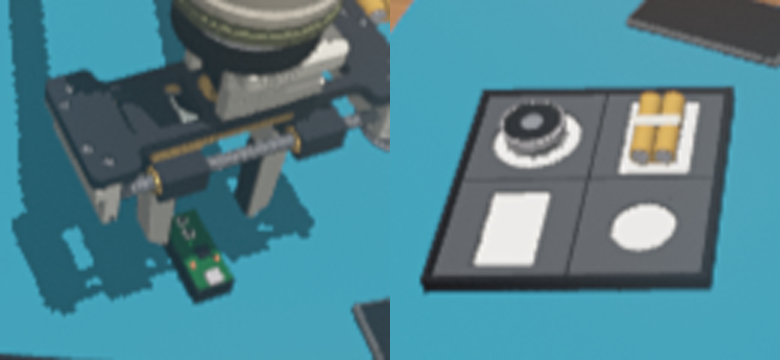

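Driver sits in the round pocket, crop (535,130). The fingers straddle the board at (200,250). Descend and grip.

Emit:
send_rows --commands '[{"jaw": 0.55,"tx": 0,"ty": 0,"tz": 0.2,"turn": 0},{"jaw": 0.55,"tx": 0,"ty": 0,"tz": 0.35,"turn": 0},{"jaw": 0.55,"tx": 0,"ty": 0,"tz": 0.42,"turn": 0},{"jaw": 0.55,"tx": 0,"ty": 0,"tz": 0.42,"turn": 0},{"jaw": 0.55,"tx": 0,"ty": 0,"tz": 0.42,"turn": 0},{"jaw": 0.2,"tx": 0,"ty": 0,"tz": 0.42,"turn": 0},{"jaw": 0.2,"tx": 0,"ty": 0,"tz": 0.42,"turn": 0},{"jaw": 0.2,"tx": 0,"ty": 0,"tz": 0.42,"turn": 0},{"jaw": 0.2,"tx": 0,"ty": 0,"tz": 0.42,"turn": 0},{"jaw": 0.2,"tx": 0,"ty": 0,"tz": 0.42,"turn": 0},{"jaw": 0.2,"tx": 0,"ty": 0,"tz": 0.42,"turn": 0}]' --newtons 20

```text
time_s: 25.55
eef_pos: [692.9, 195.0, 21.5]
ee_rot: [0.0, 0.966, 0.26, 0.0]
contact_force: [-0.4, -0.3, 3.2]
gripper_width: 25.7
gripper_force: 20.0
```

Emit:
send_rows --commands '[{"jaw": 0.2,"tx": 0,"ty": 0,"tz": -0.15,"turn": 0},{"jaw": 0.2,"tx": 0,"ty": 0,"tz": -0.45,"turn": 0},{"jaw": 0.2,"tx": 0,"ty": 0,"tz": -0.7,"turn": 0.15},{"jaw": 0.2,"tx": 0,"ty": 0,"tz": -0.8,"turn": 0.35},{"jaw": 0.2,"tx": 0,"ty": 0,"tz": -0.8,"turn": 0.55},{"jaw": 0.2,"tx": 0,"ty": 0,"tz": -0.8,"turn": 0.67},{"jaw": 0.2,"tx": 0,"ty": 0,"tz": -0.8,"turn": 0.67},{"jaw": 0.2,"tx": 0,"ty": 0,"tz": -0.8,"turn": 0.67}]'

```text
time_s: 26.55
eef_pos: [692.7, 195.0, 101.5]
ee_rot: [-0.0, 1.0, 0.001, 0.0]
contact_force: [0.7, -0.2, -0.6]
gripper_width: 25.8
gripper_force: 20.0
```

Emit:
send_rows --commands '[{"jaw": 0.2,"tx": -0.04,"ty": 0.15,"tz": 0,"turn": 0},{"jaw": 0.2,"tx": -0.1,"ty": 0.45,"tz": 0,"turn": 0},{"jaw": 0.2,"tx": -0.19,"ty": 0.78,"tz": 0,"turn": 0},{"jaw": 0.2,"tx": -0.22,"ty": 0.91,"tz": 0,"turn": 0},{"jaw": 0.2,"tx": -0.22,"ty": 0.91,"tz": 0,"turn": 0}]'

```text
time_s: 27.18
eef_pos: [670.6, 103.0, 101.3]
ee_rot: [-0.0, 1.0, -0.001, 0.0]
contact_force: [0.7, 0.8, -0.4]
gripper_width: 25.8
gripper_force: 20.0
```

Emit:
send_rows --commands '[{"jaw": 0.2,"tx": -0.04,"ty": 0.15,"tz": 0,"turn": 0},{"jaw": 0.2,"tx": -0.1,"ty": 0.45,"tz": 0,"turn": 0},{"jaw": 0.2,"tx": -0.19,"ty": 0.78,"tz": 0,"turn": 0},{"jaw": 0.2,"tx": -0.22,"ty": 0.91,"tz": 0,"turn": 0},{"jaw": 0.2,"tx": -0.22,"ty": 0.91,"tz": 0,"turn": 0}]'

```text
time_s: 27.8
eef_pos: [648.7, 12.6, 101.2]
ee_rot: [-0.0, 1.0, -0.001, 0.0]
contact_force: [0.1, 0.5, 0.2]
gripper_width: 25.6
gripper_force: 20.0
```

Emit:
send_rows --commands '[{"jaw": 0.2,"tx": -0.04,"ty": 0.15,"tz": 0,"turn": 0},{"jaw": 0.2,"tx": -0.1,"ty": 0.45,"tz": 0,"turn": 0},{"jaw": 0.2,"tx": -0.19,"ty": 0.78,"tz": 0,"turn": 0},{"jaw": 0.2,"tx": -0.22,"ty": 0.91,"tz": 0,"turn": 0},{"jaw": 0.2,"tx": -0.22,"ty": 0.91,"tz": 0,"turn": 0}]'

```text
time_s: 28.42
eef_pos: [626.6, -78.4, 101.2]
ee_rot: [-0.0, 1.0, -0.001, 0.0]
contact_force: [0.3, -0.3, -0.3]
gripper_width: 26.0
gripper_force: 20.0
```

Emit:
send_rows --commands '[{"jaw": 0.2,"tx": -0.04,"ty": 0.15,"tz": 0,"turn": 0},{"jaw": 0.2,"tx": -0.1,"ty": 0.45,"tz": 0,"turn": 0},{"jaw": 0.2,"tx": -0.19,"ty": 0.78,"tz": 0,"turn": 0},{"jaw": 0.2,"tx": -0.22,"ty": 0.91,"tz": 0,"turn": 0},{"jaw": 0.2,"tx": -0.22,"ty": 0.91,"tz": 0,"turn": 0}]'

```text
time_s: 29.05
eef_pos: [604.6, -169.3, 101.1]
ee_rot: [-0.0, 1.0, -0.001, 0.0]
contact_force: [0.9, -0.2, -0.7]
gripper_width: 25.8
gripper_force: 20.0
```

Emit:
send_rows --commands '[{"jaw": 0.2,"tx": -0.04,"ty": 0.15,"tz": 0,"turn": 0},{"jaw": 0.2,"tx": -0.1,"ty": 0.45,"tz": 0,"turn": -0.12},{"jaw": 0.2,"tx": -0.19,"ty": 0.78,"tz": 0,"turn": -0.24},{"jaw": 0.2,"tx": -0.22,"ty": 0.9,"tz": 0,"turn": -0.24},{"jaw": 0.2,"tx": -0.22,"ty": 0.9,"tz": 0,"turn": -0.24},{"jaw": 0.2,"tx": -0.22,"ty": 0.9,"tz": 0,"turn": -0.24},{"jaw": 0.2,"tx": -0.22,"ty": 0.9,"tz": 0,"turn": -0.24}]'

```text
time_s: 29.92
eef_pos: [582.9, -257.9, 101.1]
ee_rot: [-0.0, 0.996, 0.094, 0.0]
contact_force: [-0.1, 0.3, 0.4]
gripper_width: 25.9
gripper_force: 20.0
```

Emit:
send_rows --commands '[{"jaw": 0.2,"tx": 0,"ty": 0,"tz": 0.3,"turn": 0},{"jaw": 0.2,"tx": 0,"ty": 0,"tz": 0.55,"turn": 0},{"jaw": 0.2,"tx": 0,"ty": 0,"tz": 0.66,"turn": 0},{"jaw": 0.2,"tx": 0,"ty": 0,"tz": 0.7,"turn": 0},{"jaw": 0.2,"tx": 0,"ty": 0,"tz": 0.71,"turn": 0},{"jaw": 0.2,"tx": 0,"ty": 0,"tz": 0.71,"turn": 0},{"jaw": 0.2,"tx": 0,"ty": 0,"tz": 0.71,"turn": 0}]'

```text
time_s: 30.8
eef_pos: [583.1, -259.3, 31.0]
ee_rot: [0.0, 0.996, 0.094, 0.001]
contact_force: [-0.7, 0.7, -0.3]
gripper_width: 25.9
gripper_force: 20.0
```

Emit:
send_rows --commands '[{"jaw": 0.2,"tx": 0,"ty": 0,"tz": 0.005,"turn": 0},{"jaw": 0.2,"tx": 0,"ty": 0,"tz": 0.01,"turn": 0},{"jaw": 0.2,"tx": 0,"ty": 0,"tz": 0.015,"turn": 0},{"jaw": 0.2,"tx": 0,"ty": 0,"tz": 0.015,"turn": 0},{"jaw": 0.2,"tx": 0,"ty": 0,"tz": 0.015,"turn": 0}]'

```text
time_s: 31.42
eef_pos: [582.5, -259.0, 28.6]
ee_rot: [-0.0, 0.996, 0.094, -0.0]
contact_force: [0.1, -0.2, -1.4]
gripper_width: 25.9
gripper_force: 20.0
```

Emit:
send_rows --commands '[{"jaw": 0.2,"tx": 0,"ty": 0,"tz": 0.005,"turn": 0},{"jaw": 0.2,"tx": 0,"ty": 0,"tz": 0.01,"turn": 0},{"jaw": 0.2,"tx": 0,"ty": 0,"tz": 0.01,"turn": 0},{"jaw": 0.2,"tx": 0,"ty": 0,"tz": 0.01,"turn": 0}]'

```text
time_s: 31.92
eef_pos: [582.6, -259.1, 28.4]
ee_rot: [0.0, 0.996, 0.094, 0.0]
contact_force: [-3.3, 1.8, 5.8]
gripper_width: 25.6
gripper_force: 20.0
```

Seated. Release and go to the knob.

Emit:
send_rows --commands '[{"jaw": 0.33,"tx": 0,"ty": 0,"tz": 0,"turn": 0},{"jaw": 0.4,"tx": 0,"ty": 0,"tz": 0,"turn": 0},{"jaw": 0.4,"tx": 0,"ty": 0,"tz": 0,"turn": 0},{"jaw": 0.4,"tx": 0,"ty": 0,"tz": -0.1,"turn": 0},{"jaw": 0.4,"tx": 0,"ty": 0,"tz": -0.4,"turn": 0},{"jaw": 0.4,"tx": 0,"ty": 0,"tz": -0.75,"turn": 0.24},{"jaw": 0.55,"tx": 0,"ty": 0,"tz": -0.75,"turn": 0.24},{"jaw": 0.55,"tx": 0,"ty": 0,"tz": -0.75,"turn": 0.24}]'

```text
time_s: 32.92
eef_pos: [582.5, -259.0, 102.7]
ee_rot: [0.0, 1.0, 0.001, 0.0]
contact_force: [-0.6, -0.6, 0.0]
gripper_width: 49.6
gripper_force: 0.0
```

Emit:
send_rows --commands '[{"jaw": 0.55,"tx": -0.14,"ty": -0.45,"tz": 0,"turn": 0},{"jaw": 0.55,"tx": -0.28,"ty": -0.9,"tz": 0,"turn": 0},{"jaw": 0.55,"tx": -0.28,"ty": -0.9,"tz": 0,"turn": 0},{"jaw": 0.55,"tx": -0.28,"ty": -0.9,"tz": 0,"turn": 0}]'

```text
time_s: 33.42
eef_pos: [554.2, -169.0, 101.8]
ee_rot: [-0.0, 1.0, 0.001, -0.001]
contact_force: [1.2, 0.1, 0.4]
gripper_width: 51.0
gripper_force: 0.0
```

Emit:
send_rows --commands '[{"jaw": 0.55,"tx": -0.14,"ty": -0.45,"tz": 0,"turn": 0},{"jaw": 0.55,"tx": -0.28,"ty": -0.9,"tz": 0,"turn": 0},{"jaw": 0.55,"tx": -0.28,"ty": -0.9,"tz": 0,"turn": 0},{"jaw": 0.55,"tx": -0.28,"ty": -0.9,"tz": 0,"turn": 0}]'

```text
time_s: 33.92
eef_pos: [527.2, -80.1, 102.7]
ee_rot: [0.0, 1.0, -0.0, 0.0]
contact_force: [-0.3, 0.0, -0.2]
gripper_width: 51.2
gripper_force: 0.0
```

Emit:
send_rows --commands '[{"jaw": 0.55,"tx": -0.14,"ty": -0.45,"tz": 0,"turn": 0},{"jaw": 0.55,"tx": -0.28,"ty": -0.9,"tz": 0,"turn": 0},{"jaw": 0.55,"tx": -0.28,"ty": -0.9,"tz": 0,"turn": 0},{"jaw": 0.55,"tx": -0.28,"ty": -0.9,"tz": 0,"turn": 0}]'

```text
time_s: 34.42
eef_pos: [499.5, 9.7, 102.9]
ee_rot: [0.0, 1.0, -0.0, 0.0]
contact_force: [0.5, 0.8, 1.3]
gripper_width: 51.2
gripper_force: 0.0
```

Emit:
send_rows --commands '[{"jaw": 0.55,"tx": -0.14,"ty": -0.45,"tz": 0,"turn": 0},{"jaw": 0.55,"tx": -0.28,"ty": -0.9,"tz": 0,"turn": 0},{"jaw": 0.55,"tx": -0.28,"ty": -0.9,"tz": 0,"turn": 0},{"jaw": 0.55,"tx": -0.28,"ty": -0.9,"tz": 0,"turn": 0}]'

```text
time_s: 34.92
eef_pos: [471.6, 99.7, 102.8]
ee_rot: [0.0, 1.0, -0.0, 0.0]
contact_force: [-0.3, -0.8, -0.1]
gripper_width: 51.1
gripper_force: 0.0
```

Emit:
send_rows --commands '[{"jaw": 0.55,"tx": -0.14,"ty": -0.45,"tz": 0,"turn": 0},{"jaw": 0.55,"tx": -0.29,"ty": -0.89,"tz": 0,"turn": 0},{"jaw": 0.55,"tx": -0.29,"ty": -0.89,"tz": 0.2,"turn": 0},{"jaw": 0.55,"tx": -0.29,"ty": -0.89,"tz": 0.4,"turn": 0},{"jaw": 0.55,"tx": -0.29,"ty": -0.89,"tz": 0.4,"turn": 0},{"jaw": 0.55,"tx": -0.29,"ty": -0.89,"tz": 0.4,"turn": 0},{"jaw": 0.55,"tx": -0.29,"ty": -0.89,"tz": 0.4,"turn": 0}]'

```text
time_s: 35.8
eef_pos: [442.8, 189.7, 63.7]
ee_rot: [-0.0, 1.0, -0.001, 0.001]
contact_force: [-0.6, 0.0, 0.3]
gripper_width: 50.9
gripper_force: 0.0
```

Run:
```python
from h import *
s=cams.capture("scene")[:,:,::-1]
f=lambda im,y,x:cv2.resize(im[y:y+120,x:x+130],None,fx=3,fy=3,interpolation=cv2.INTER_CUBIC)
cv2.imwrite("pics/knb.png",np.hstack([f(s,95,340),f(s,120,155)]))
```

```text
(no output)
```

View pics/knb.png

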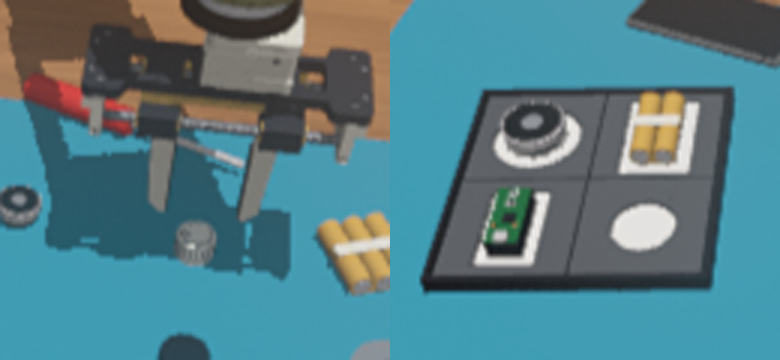

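The board lies in its pocket, crop (513,220), and the knob at (195,243) is between the fingers. Descend and grip.

Emit:
send_rows --commands '[{"jaw": 0.55,"tx": -0.01,"ty": 0,"tz": 0.2,"turn": 0},{"jaw": 0.55,"tx": -0.01,"ty": 0,"tz": 0.35,"turn": 0},{"jaw": 0.55,"tx": -0.01,"ty": 0,"tz": 0.41,"turn": 0},{"jaw": 0.55,"tx": -0.01,"ty": 0,"tz": 0.41,"turn": 0},{"jaw": 0.55,"tx": -0.01,"ty": 0,"tz": 0.41,"turn": 0},{"jaw": 0.25,"tx": -0.01,"ty": 0,"tz": 0.41,"turn": 0},{"jaw": 0.25,"tx": -0.01,"ty": 0,"tz": 0.41,"turn": 0},{"jaw": 0.25,"tx": -0.01,"ty": 0,"tz": 0.41,"turn": 0},{"jaw": 0.25,"tx": -0.01,"ty": 0,"tz": 0.41,"turn": 0},{"jaw": 0.25,"tx": -0.01,"ty": 0,"tz": 0.41,"turn": 0},{"jaw": 0.25,"tx": -0.01,"ty": 0,"tz": 0.41,"turn": 0}]' --newtons 20

```text
time_s: 37.22
eef_pos: [440.9, 190.1, 21.9]
ee_rot: [-0.0, 1.0, -0.0, 0.0]
contact_force: [-0.9, -0.5, 3.4]
gripper_width: 29.4
gripper_force: 20.0
```

Emit:
send_rows --commands '[{"jaw": 0.25,"tx": 0,"ty": 0,"tz": -0.15,"turn": 0},{"jaw": 0.25,"tx": 0,"ty": 0,"tz": -0.45,"turn": 0},{"jaw": 0.25,"tx": 0,"ty": 0,"tz": -0.7,"turn": 0},{"jaw": 0.25,"tx": 0,"ty": 0,"tz": -0.8,"turn": 0},{"jaw": 0.25,"tx": 0,"ty": 0,"tz": -0.8,"turn": 0}]'

```text
time_s: 37.85
eef_pos: [441.2, 190.2, 102.4]
ee_rot: [-0.0, 1.0, -0.0, 0.001]
contact_force: [0.0, -0.2, -1.2]
gripper_width: 29.5
gripper_force: 20.0
```

Emit:
send_rows --commands '[{"jaw": 0.25,"tx": 0.05,"ty": 0.15,"tz": 0,"turn": 0},{"jaw": 0.25,"tx": 0.15,"ty": 0.45,"tz": 0,"turn": 0},{"jaw": 0.25,"tx": 0.26,"ty": 0.77,"tz": 0,"turn": 0},{"jaw": 0.25,"tx": 0.31,"ty": 0.89,"tz": 0,"turn": 0},{"jaw": 0.25,"tx": 0.31,"ty": 0.89,"tz": 0,"turn": 0}]'

```text
time_s: 38.48
eef_pos: [471.4, 100.1, 100.8]
ee_rot: [0.0, 1.0, -0.001, -0.001]
contact_force: [-0.2, 0.4, -0.2]
gripper_width: 29.4
gripper_force: 20.0
```

Emit:
send_rows --commands '[{"jaw": 0.25,"tx": 0.05,"ty": 0.15,"tz": 0,"turn": 0},{"jaw": 0.25,"tx": 0.15,"ty": 0.45,"tz": 0,"turn": 0},{"jaw": 0.25,"tx": 0.26,"ty": 0.77,"tz": 0,"turn": 0},{"jaw": 0.25,"tx": 0.31,"ty": 0.89,"tz": 0,"turn": 0},{"jaw": 0.25,"tx": 0.31,"ty": 0.89,"tz": 0,"turn": 0}]'

```text
time_s: 39.1
eef_pos: [502.7, 11.8, 101.6]
ee_rot: [-0.0, 1.0, -0.001, -0.0]
contact_force: [0.8, 0.9, -0.3]
gripper_width: 29.3
gripper_force: 20.0
```

Emit:
send_rows --commands '[{"jaw": 0.25,"tx": 0.05,"ty": 0.15,"tz": 0,"turn": 0},{"jaw": 0.25,"tx": 0.15,"ty": 0.45,"tz": 0,"turn": 0},{"jaw": 0.25,"tx": 0.26,"ty": 0.77,"tz": 0,"turn": 0},{"jaw": 0.25,"tx": 0.31,"ty": 0.89,"tz": 0,"turn": 0},{"jaw": 0.25,"tx": 0.31,"ty": 0.89,"tz": 0,"turn": 0}]'

```text
time_s: 39.72
eef_pos: [533.7, -77.2, 101.5]
ee_rot: [-0.0, 1.0, -0.001, -0.0]
contact_force: [0.1, 0.2, -0.4]
gripper_width: 29.5
gripper_force: 20.0
```

Emit:
send_rows --commands '[{"jaw": 0.25,"tx": 0.05,"ty": 0.15,"tz": 0,"turn": 0},{"jaw": 0.25,"tx": 0.15,"ty": 0.45,"tz": 0,"turn": 0},{"jaw": 0.25,"tx": 0.26,"ty": 0.77,"tz": 0,"turn": 0},{"jaw": 0.25,"tx": 0.31,"ty": 0.89,"tz": 0,"turn": 0},{"jaw": 0.25,"tx": 0.31,"ty": 0.89,"tz": 0,"turn": 0},{"jaw": 0.25,"tx": 0.31,"ty": 0.89,"tz": 0,"turn": 0},{"jaw": 0.25,"tx": 0.31,"ty": 0.89,"tz": 0,"turn": 0}]'

```text
time_s: 40.6
eef_pos: [564.4, -165.0, 101.6]
ee_rot: [-0.0, 1.0, 0.0, -0.0]
contact_force: [-0.7, -0.5, -1.0]
gripper_width: 29.6
gripper_force: 20.0
```

Emit:
send_rows --commands '[{"jaw": 0.25,"tx": 0,"ty": 0,"tz": 0.3,"turn": 0},{"jaw": 0.25,"tx": 0,"ty": 0,"tz": 0.5,"turn": 0},{"jaw": 0.25,"tx": 0,"ty": 0,"tz": 0.5,"turn": 0},{"jaw": 0.25,"tx": 0,"ty": 0,"tz": 0.5,"turn": 0}]'

```text
time_s: 41.1
eef_pos: [564.9, -166.0, 52.3]
ee_rot: [0.0, 1.0, -0.0, 0.0]
contact_force: [-0.1, 0.3, -0.8]
gripper_width: 29.1
gripper_force: 20.0
```

Emit:
send_rows --commands '[{"jaw": 0.25,"tx": 0,"ty": -0.005,"tz": 0.12,"turn": 0},{"jaw": 0.25,"tx": 0,"ty": -0.005,"tz": 0.19,"turn": 0},{"jaw": 0.25,"tx": 0,"ty": -0.005,"tz": 0.21,"turn": 0},{"jaw": 0.25,"tx": 0,"ty": -0.005,"tz": 0.21,"turn": 0},{"jaw": 0.25,"tx": 0,"ty": -0.005,"tz": 0.215,"turn": 0},{"jaw": 0.25,"tx": 0,"ty": -0.005,"tz": 0.22,"turn": 0},{"jaw": 0.25,"tx": 0,"ty": -0.005,"tz": 0.225,"turn": 0},{"jaw": 0.25,"tx": 0,"ty": -0.005,"tz": 0.225,"turn": 0},{"jaw": 0.25,"tx": 0,"ty": -0.005,"tz": 0.225,"turn": 0}]'

```text
time_s: 42.22
eef_pos: [564.6, -165.5, 29.2]
ee_rot: [0.0, 1.0, -0.0, 0.0]
contact_force: [-0.5, -0.2, -0.4]
gripper_width: 29.4
gripper_force: 20.0
```

Emit:
send_rows --commands '[{"jaw": 0.25,"tx": 0,"ty": 0,"tz": 0.005,"turn": 0},{"jaw": 0.25,"tx": 0,"ty": 0,"tz": 0.005,"turn": 0},{"jaw": 0.25,"tx": 0,"ty": 0,"tz": 0.005,"turn": 0}]'

```text
time_s: 42.6
eef_pos: [564.7, -165.5, 28.9]
ee_rot: [0.0, 1.0, -0.0, 0.0]
contact_force: [-1.6, 0.5, 4.5]
gripper_width: 29.3
gripper_force: 20.0
```

Seated. Release, rise and back off out of view.

Emit:
send_rows --commands '[{"jaw": 0.38,"tx": 0,"ty": 0,"tz": 0,"turn": 0},{"jaw": 0.45,"tx": 0,"ty": 0,"tz": 0,"turn": 0},{"jaw": 0.45,"tx": 0,"ty": 0,"tz": 0,"turn": 0},{"jaw": 0.45,"tx": 0,"ty": 0,"tz": -0.1,"turn": 0},{"jaw": 0.45,"tx": 0,"ty": 0,"tz": -0.4,"turn": 0},{"jaw": 0.45,"tx": 0,"ty": 0,"tz": -0.9,"turn": 0},{"jaw": 0.45,"tx": 0,"ty": 0,"tz": -1,"turn": 0},{"jaw": 0.45,"tx": 0,"ty": 0,"tz": -1,"turn": 0}]'

```text
time_s: 43.6
eef_pos: [565.4, -165.8, 130.0]
ee_rot: [0.0, 1.0, -0.0, 0.001]
contact_force: [-0.6, -0.1, -0.2]
gripper_width: 41.8
gripper_force: 0.0
```

Emit:
send_rows --commands '[{"jaw": 0.45,"tx": -0.3,"ty": -0.5,"tz": -0.3,"turn": 0},{"jaw": 0.45,"tx": -0.6,"ty": -1,"tz": -0.6,"turn": 0},{"jaw": 0.45,"tx": -0.6,"ty": -1,"tz": -0.6,"turn": 0},{"jaw": 0.45,"tx": -0.6,"ty": -1,"tz": -0.6,"turn": 0}]'

```text
time_s: 44.1
eef_pos: [504.2, -65.3, 187.5]
ee_rot: [0.0, 1.0, 0.0, -0.001]
contact_force: [-0.7, 0.3, -0.2]
gripper_width: 42.0
gripper_force: 0.0
```

Emit:
send_rows --commands '[{"jaw": 0.45,"tx": -0.25,"ty": -0.5,"tz": 0,"turn": 0},{"jaw": 0.45,"tx": -0.5,"ty": -1,"tz": 0,"turn": 0},{"jaw": 0.45,"tx": -0.5,"ty": -1,"tz": 0,"turn": 0},{"jaw": 0.45,"tx": -0.5,"ty": -1,"tz": 0,"turn": 0}]'

```text
time_s: 44.6
eef_pos: [454.7, 33.7, 187.5]
ee_rot: [0.0, 1.0, -0.0, -0.001]
contact_force: [0.3, -0.3, -0.2]
gripper_width: 41.9
gripper_force: 0.0
```

Emit:
send_rows --commands '[{"jaw": 0.45,"tx": 0,"ty": -0.5,"tz": 0,"turn": 0},{"jaw": 0.45,"tx": 0,"ty": -1,"tz": 0,"turn": 0},{"jaw": 0.45,"tx": 0,"ty": -1,"tz": 0,"turn": 0},{"jaw": 0.45,"tx": 0,"ty": -1,"tz": 0,"turn": 0}]'

```text
time_s: 45.1
eef_pos: [455.1, 133.2, 188.0]
ee_rot: [0.0, 1.0, -0.001, -0.001]
contact_force: [0.1, -0.4, 0.7]
gripper_width: 41.8
gripper_force: 0.0
```

Run:
```python
from h import *
s=cams.capture("scene")[:,:,::-1];t=cams.capture("top")[:,:,::-1]
f=lambda im,y,x:cv2.resize(im[y:y+130,x:x+130],None,fx=3,fy=3,interpolation=cv2.INTER_CUBIC)
cv2.imwrite("pics/end.png",np.hstack([f(s,115,155),f(t,152,366)]))
```

```text
(no output)
```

View pics/end.png

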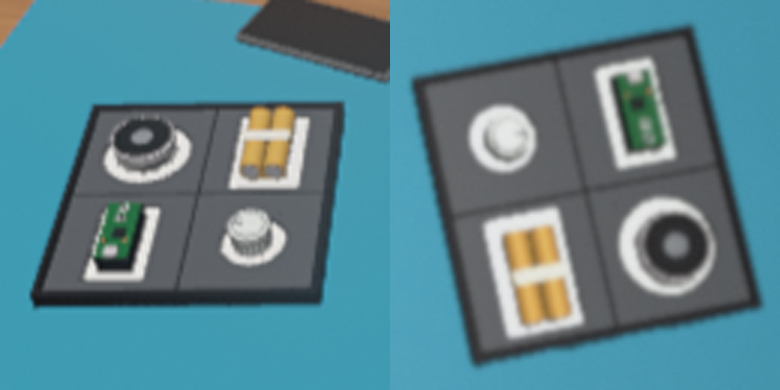

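Both views show all four parts flat, upright and inside their own pockets: knob (505,135), board (635,110), pack (535,275) and driver (672,245) in the top crop. Handing in.

```bash
python3 -c "
from cell import ctrl
print(ctrl.finish_job())"
```

```text
the job is handed in; nothing more can be done
None
```

The two-cell pack, large driver, control board and knob each lie flat and right side up in their own caddy pocket, the look-alikes were not touched, and the job was handed in at about 45 s of the 115 s allowed.

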